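# Loosen the clamp's knurled ring two turns and push the specimen bar to its stop

## Robot

A 7-joint arm with a two-finger parallel gripper is mounted at the origin on the work surface. World frame = base frame: x ahead of the robot, y to its left, z up, the work surface at z = 0. Lengths are in m, angles in rad, forces in N, time in s.
With the tool pointing down it reaches from about 0.425 to 0.825 m from the base axis. Payload 3.6 kg.
Tool frame: the origin (TCP) lies where the fingers leave the gripper's body, on its centre line; the fingertips stand 73 mm ahead of it and the grasp point (between the pads) lies 54 mm ahead of it; x points along the fingers, y is the direction in which the jaws open and shut, and the axes are right-handed (so a half turn about x gives the same grasp; the last joint's range is limited). The gripper opens to 85 mm and grips with 20 to 120 N. Pads are 22 mm wide; open, the fingers measure 114 mm over their backs; the gripper's body (76 mm by 85 mm) begins 54 mm behind the grasp point. The pads swing forward as they close: fully open they stand 13 mm farther back than shut.
Start: joints at [-1.171, 0.615, -0.013, 1.423, 0.008, 1.103, -0.04], TCP at [0.269, 0.592, 0.304] pointing down, gripper open.
Joint ranges: [-3.12, 3.12], [-0.3, 2.06], [-1.34, 1.32], [0.26, 2.42], [-1.36, 4.5], [0.01, 1.98], [-2.84, 2.84]. Speed limits (rad/s): [2.79, 2.79, 3.14, 3.14, 3.14, 3.14, 3.14].

## Interface

Orientations are given as a unit quaternion [x, y, z, w].
In Python, from station import arm, snapshot, camera_info, ticket gives the robot as it stands. Calls block until the motion is done:
- arm.movep(position, orientation): joint-space move of the TCP to a pose.
- arm.line_to(position, velocity=0.15, ori=None): straight line of the TCP; ori=None keeps the orientation; velocity is the mean speed in m/s.
- arm.move_j(angles): joint-space move.
- arm.move_gripper(opening, effort=None): opening from 0.0 (shut) to 1.0 (fully open); effort is the grip in N (None keeps the last); returns when the fingers have stopped.
- arm.pause(seconds).
- arm.ik(position, orientation): joint angles nearest the present ones, or None.
- snapshot(name): name is "scene" or "top" or "wrist"; returns the picture (384x512x3 uint8, blue, green, red); there is no depth.
- camera_info(name): a dict with "fx", "fy", "cx", "cy" (pixels), "dist_coeffs" ([k1, k2, p1, p2, k3] as OpenCV has them; the pictures are not rectified), "R" (3x3) and "t" (3): a world point X has camera coordinates R X + t; the wrist camera has in their place "T_tool_cam" (4x4, takes a point from camera to tool coordinates, whose origin is the TCP and whose axes are the tool frame's). Camera axes: x right, y down, z forward; pixel columns grow to the right and rows downward; lengths in m; the calibration is good to about 2 mm. A picture is of the moment at which its call begins: read the wrist's pose just before it. camera_info takes no time and is no camera call.
A pose or a line that the arm cannot do raises arm.MotionError and nothing moves.
- ticket.finish_job(): hands the job in, once; it reports no verdict.
Readings, each from a call of its own:
- arm.read_time(): time.
- arm.read_joint_positions(): joint angles.
- arm.read_dq(): joint speeds.
- arm.read_effort(): joint torques, N m.
- arm.read_tool_pos(): TCP position.
- arm.read_eef_rot(): TCP orientation.
- arm.read_ft_force(): force on the tool from outside, world axes, zero at the start.
- arm.read_wrist_torque(): the same for the moment, N m.
- arm.read_opening(): opening from 0.0 (shut) to 1.0 (fully open).
Only numpy, scipy, OpenCV 4.12 (cv2) and the standard library are available. Lean on these libraries where they do the work, as an engineer would, in place of code of your own. Each camera call takes 0.05 s, during which the arm holds its last target.

## Task

Loosen the big knurled locking ring of the bonding clamp by two full turns (anticlockwise from above, give or take a quarter turn) by rolling a fingertip round its rim. Once it is loose, push the specimen bar by its overhanging tail along its guide until its head meets the end stop, without lifting the bar. Leave the spools, bottles and weight around it where they stand.

Things in the scene. Friction and masses are not known exactly. Their poses are not given: they have to be found in the camera images.
- clamp: Strain-gauge bonding clamp, fixed on the table; z up, origin under its middle on the table, on the ring's axis. Dark base 110 (x) x 190 (y) x 12 mm; on it two rails 8 mm high along y, with a 33 mm channel for the bar between; over them a grey bridge (98 mm in x, 44 in y, top 52 mm above the table) that carries screw and ring. The bar is pushed towards the clamp's +y.
- stop_face (a point): Middle of the face of the steel end stop (60 mm wide, 18 mm high over the base) that closes the channel at clamp y = +80 mm, at the height of the bar's middle. The bar's head must meet it.
- ring_center (a point): Centre of the knurled locking ring: flat aluminium disc with upright axis on the bridge, 92 mm diameter over its 30 upright ribs (3 mm high, 9 mm apart; too wide to be gripped), 18 mm thick, this point midway: tight, it spans 56 to 74 mm above the table. The rim is free all round: no other part of the clamp rises above 52 mm.
- index_end (a point): Outer end of the black index line on the ring's flat top, 43 mm from the ring's axis; it turns with the ring. With the joint at 0 it lies on the clamp's -x side. Each turn loosened raises ring and screw by 2.5 mm.
- lock_ring (a joint): Ring's angle, rad: 0 to 0.2 at the start (tight), grows as it is loosened (anticlockwise from above); 12.57 = 2 turns. Friction of 0.06 N m holds it where it is left. A fingertip pressed on the ribs with 5 to 10 N and led round the rim takes it along; a tip that keeps its heading while circling turns it up to 1.4 times its own angle, so watch the ring.
- bar: Specimen bar, loose: aluminium with three copper gauges on top, 30 (x) x 180 (y) x 10 mm, about 140 g, flat in the channel, underside 12 mm above the table, axes along the clamp's. Origin: middle of its underside, at clamp y = -50 mm at the start, -10 mm at the stop. The screw's 8 mm pin reaches 3.5 mm into its 16 mm hole and clears it after about 1.5 turns.
- bar_tail (a point): Middle of the bar's tail face (its -y end, 30 mm wide, 10 mm high, 17 mm above the table), where it is pushed. At the start it overhangs the base by 45 mm, over bare table; with the bar at the stop it is 5 mm outside the base's edge.
- spool_a: Bystander, not to be disturbed: loose wire spool, white flanges and copper wire, 44 mm diameter, 42 mm tall, upright, origin at the middle of its underside.
- spool_b: Bystander, not to be disturbed: loose wire spool, white flanges and grey wire, 44 mm diameter, 42 mm tall, upright, origin at the middle of its underside.
- weight: Bystander, not to be disturbed: loose steel weight, 52 mm diameter, 50 mm tall with a small knob, origin at the middle of its underside.
- glue: Bystander, not to be disturbed: loose small amber glue bottle, 28 mm diameter, 58 mm tall, origin at the middle of its underside.
- bottle_a: Bystander, not to be disturbed: loose clear bottle with black cap, 36 mm diameter, 85 mm tall, origin at the middle of its underside.
- bottle_b: Bystander, not to be disturbed: loose clear bottle with black cap, 36 mm diameter, 85 mm tall, origin at the middle of its underside.
- bottle_c: Bystander, not to be disturbed: loose white bottle, 40 mm diameter, 80 mm tall, origin at the middle of its underside.
There are look-alikes about, which are no part of the job. Leave any orange or purple look-alike of the clamp alone.

How it is judged:
On the way, in this order (a step that is already met when the one before it is completed fails the run):
1. the ring is loosened two turns (at least 1 3/4) while the bar is still in its place (value of joint lock_ring between 11 and 14.35 rad and y of bar in the frame of clamp below -0.04 m), for 0.2 s.
2. the bar has been pushed along its guide to the stop (y of bar in the frame of clamp above -0.013 m and z of bar in the frame of clamp between 0.01 and 0.0145 m and angle between bar's own z axis and vertical below 0.06 rad), for 0.2 s.
At the end, for the whole second after the job is handed in: The ring stands still at two turns, a quarter of a turn either way (11.0 to 14.35 rad); the bar lies flat in its guide, at rest, its head within 3 mm of the end stop (all of step 2 and value of joint lock_ring between 11 and 14.35 rad and velocity of joint lock_ring between -0.05 and 0.05 rad/s and y of bar in the frame of clamp below -0.006 m and x of bar in the frame of clamp between -0.004 and 0.004 m and linear speed of bar below 0.01 m/s); the robot touches nothing.
It fails at once if the ring was loosened by more than two and a quarter turns (value of joint lock_ring above 14.35 rad).
It fails at once if the bar was lifted or tipped in its guide (z of bar in the frame of clamp above 0.018 m or angle between bar's own z axis and vertical above 0.12 rad).
It fails at once if a spool, bottle or weight was moved more than 20 mm or tipped over (distance of any of spool_a, spool_b, weight, glue, bottle_a, bottle_b, bottle_c from where it was at the start of the episode above 0.02 m or angle between any of spool_a, spool_b, weight, glue, bottle_a, bottle_b, bottle_c's own z axis and vertical above 0.4 rad).
It also fails if it takes over 70 s, if anything falls off the work surface, if the arm or the gripper's body presses on something with over 40 N, if the wrist force passes 120 N, or if a joint passes its speed limit or range.

## Working session

There is one attempt and no reset: what is moved stays moved. The work goes in short steps, each a Python script; the robot and the scene stay as the last script left them, time stands still between calls to the robot, and variables do not carry over. Pictures are saved under pics/ and viewed, and the job is handed in when it is done.

```bash
mkdir -p pics; ls
python3 - <<'E'
from station import arm, snapshot, camera_info
import cv2
for n in ["scene","top","wrist"]:
    cv2.imwrite(f"pics/{n}0.png",snapshot(n)); print(n,camera_info(n))
print(arm.read_time(),arm.read_tool_pos(),arm.read_eef_rot(),arm.read_ft_force())
E
```

```text
pics
scene {'fx': 419.8997975074687, 'fy': 419.8997975074687, 'cx': 263.5402565857469, 'cy': 191.12006562289025, 'dist_coeffs': array([-0.02772963,  0.        ,  0.        ,  0.        ,  0.        ]), 'R': array([[-0.63068018,  0.77594078,  0.01258658],
       [ 0.56490829,  0.47015386, -0.67811059],
       [-0.53209129, -0.42056065, -0.7348521 ]]), 't': array([ 0.32785944, -0.22917953,  1.37012426])}
top {'fx': 439.4043873525488, 'fy': 439.4043873525488, 'cx': 257.50110669180555, 'cy': 191.8513204375058, 'dist_coeffs': array([-0.17084464,  0.        ,  0.        ,  0.        ,  0.        ]), 'R': array([[ 1.58446035e-02, -9.99874022e-01,  9.42993055e-04],
       [-9.81898629e-01, -1.57377691e-02, -1.88752233e-01],
       [ 1.88743295e-01,  2.06478070e-03, -9.82024290e-01]]), 't': array([-0.0294148 ,  0.53304984,  1.11910878])}
wrist {'fx': 331.90732910629373, 'fy': 331.90732910629373, 'cx': 260.2726911902817, 'cy': 191.08232439109196, 'dist_coeffs': array([-0.05715647,  0.        ,  0.        ,  0.        ,  0.        ]), 'T_tool_cam': array([[ 9.79505907e-04, -3.12796362e-01,  9.49819707e-01,
        -7.04131413e-02],
       [ 9.99999243e-01, -4.00391803e-04, -1.16311154e-03,
        -3.62472245e-04],
       [ 7.44117085e-04,  9.49820128e-01,  3.12795733e-01,
        -7.93226482e-02],
       [ 0.00000000e+00,  0.00000000e+00,  0.00000000e+00,
         1.00000000e+00]])}
0.15 [0.26886947 0.59128229 0.30299103] [ 0.14901157  0.69122188 -0.15042697  0.69092661] [ 0.82057324 -0.7856493   0.09167981]
```

View pics/scene0.png

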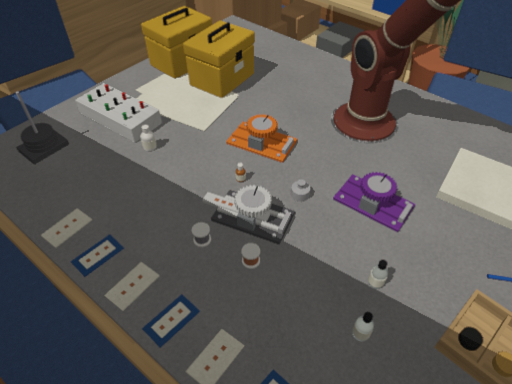

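View pics/top0.png

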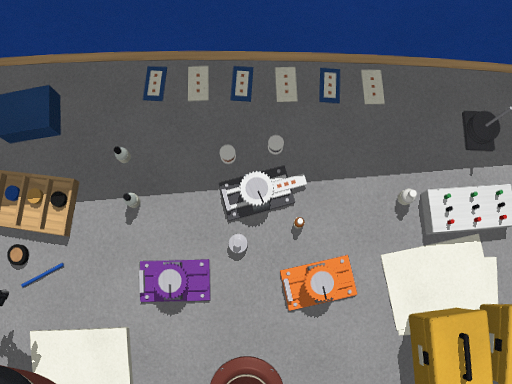

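View pics/wrist0.png

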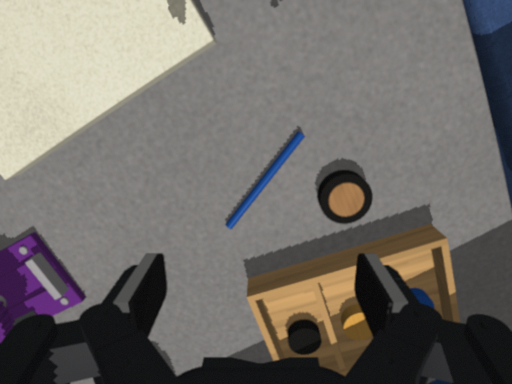

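Run:
```python
import cv2
t=cv2.imread("pics/top0.png"); cv2.imwrite("pics/topc.png",cv2.resize(t[120:270,190:350],None,fx=5,fy=4.0*5/4*1.0 if 0 else 4,interpolation=cv2.INTER_CUBIC) if 0 else cv2.resize(t[125:265,190:340],None,fx=4,fy=4,interpolation=cv2.INTER_CUBIC))
t=cv2.imread("pics/scene0.png"); cv2.imwrite("pics/scenec.png",cv2.resize(t[150:280,170:330],None,fx=4.5,fy=4.5,interpolation=cv2.INTER_CUBIC))
```

```text
(no output)
```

View pics/topc.png

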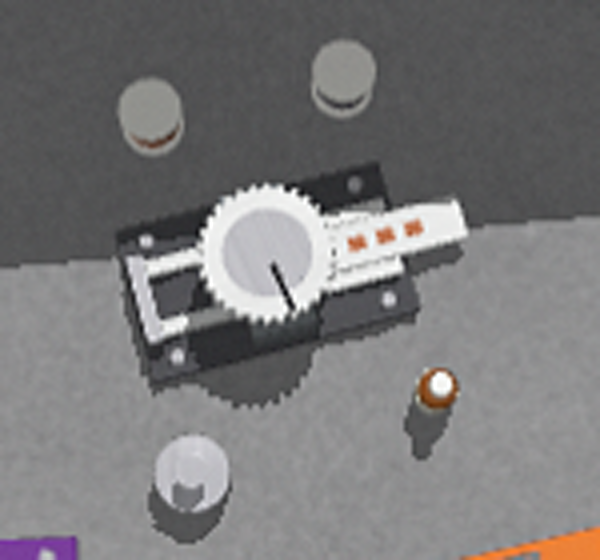

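View pics/scenec.png

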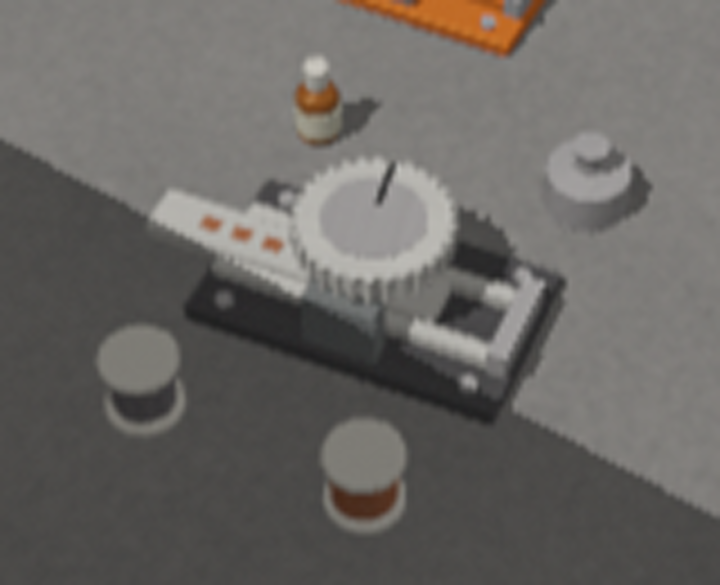

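```bash
cat > h.py <<'E'
import numpy as np, cv2
from station import arm, snapshot, camera_info
def K(c): return np.array([[c['fx'],0,c['cx']],[0,c['fy'],c['cy']],[0,0,1.]])
def proj(c,X): 
    p,_=cv2.projectPoints(np.asarray(X,float).reshape(-1,3),cv2.Rodrigues(c['R'])[0],c['t'],K(c),c['dist_coeffs']); return p[:,0]
def unproj(c,px,z):
    u=cv2.undistortPoints(np.asarray(px,float).reshape(-1,1,2),K(c),c['dist_coeffs'])[:,0]
    d=np.c_[u,np.ones(len(u))]@c['R']; o=-c['R'].T@c['t']
    return o+d*((z-o[2])/d[:,2])[:,None]
E
python3 - <<'E'
from h import *
from scipy.optimize import least_squares
ct,cs=camera_info("top"),camera_info("scene")
T=lambda p:np.array(p)/4.-.375+[190,125]   # cubic resize offset
S=lambda p:np.array(p)/4.5-.39+[170,150]
loc=[]; 
top=[((.055,-.095,.012),(379,164)),((.055,.095,.012),(117,233)),((-.055,-.095,.012),(418,306)),
 ((.015,-.14,.022),(461,200)),((-.015,-.14,.022),(467,233)),((0,0,.074),(267,252)),((.03,.08,.030),(0,0))][:6]
sc=[((.055,-.095,.012),(188,305)),((.055,.095,.012),(494,412)),((-.055,.095,.012),(562,278)),((.015,-.14,.022),(150,222)),((-.015,-.14,.022),(172,188)),((0,0,.074),(374,219))]
P=np.array([a for a,_ in top]);Q=np.array([a for a,_ in sc])
def W(x,P):
    c,s=np.cos(x[2]),np.sin(x[2]); return np.c_[x[0]+c*P[:,0]-s*P[:,1],x[1]+s*P[:,0]+c*P[:,1],P[:,2]]
tp=np.array([T(b) for _,b in top]);sp=np.array([S(b) for _,b in sc])
f=lambda x:np.r_[(proj(ct,W(x,P))-tp).ravel(),(proj(cs,W(x,Q))-sp).ravel()]
r=least_squares(f,[.55,0,.24],loss='soft_l1'); print(r.x); print(r.fun.reshape(-1,2).round(1))
x=r.x
def toc(w): d=w[:,:2]-x[:2]; c,s=np.cos(x[2]),np.sin(x[2]); return np.c_[c*d[:,0]+s*d[:,1],-s*d[:,0]+c*d[:,1]]
for n,p,z in [("spool_a",(151,108),.042),("spool_b",(343,70),.042),("weight",(193,470),.045),("glue",(441,384),.058)]:
    w=unproj(ct,[T(p)],z); print(n,w.round(3),toc(w).round(3))
for n,p,z in [("spool_a",(364,450),.042),("spool_b",(139,357),.042),("weight",(590,175),.045),("glue",(317,65),.058)]:
    w=unproj(cs,[S(p)],z); print(n,w.round(3),toc(w).round(3))
print(toc(unproj(ct,[T((293,310))],.074)),toc(unproj(cs,[S((393,163))],.074)))
# ik check
from scipy.spatial.transform import Rotation as R
for h in np.arange(-np.pi,np.pi,np.pi/4):
    # tool x down, tool y heading h
    yv=np.array([np.cos(h),np.sin(h),0]);xv=np.array([0,0,-1.]);zv=np.cross(xv,yv)
    q=R.from_matrix(np.c_[xv,yv,zv]).as_quat()
    o=[]
    for a in np.arange(0,6.28,.78):
        j=arm.ik([x[0]+.06*np.cos(a),x[1]+.06*np.sin(a),.135],q); o.append(None if j is None else round(j[6],2))
    j=arm.ik([W(x,np.array([[0,-.155,0]]))[0,0],W(x,np.array([[0,-.155,0]]))[0,1],.088],q)
    print(round(h,2),o,None if j is None else np.round(j,2))
E
```

```text
[ 0.5395912  -0.0180259   0.27587412]
[[-0.  -0.6]
 [-0.7 -0.8]
 [ 1.   1.5]
 [-0.7 -1. ]
 [ 0.8  1.1]
 [ 0.1  0.2]
 [-0.8  0.2]
 [ 0.2  1. ]
 [ 0.9 -0.9]
 [-0.6 -0. ]
 [-0.  -0.1]
 [ 0.5 -0.3]]
spool_a [[0.646 0.063 0.042]] [[0.124 0.049]]
spool_b [[ 0.675 -0.068  0.042]] [[ 0.117 -0.085]]
weight [[0.399 0.028 0.045]] [[-0.122  0.083]]
glue [[ 0.457 -0.133  0.058]] [[-0.111 -0.088]]
spool_a [[0.644 0.062 0.042]] [[0.122 0.048]]
spool_b [[ 0.675 -0.07   0.042]] [[ 0.116 -0.087]]
weight [[0.415 0.039 0.045]] [[-0.104  0.089]]
glue [[ 0.457 -0.134  0.058]] [[-0.111 -0.089]]
[[-0.04084839 -0.00644347]] [[-0.04154697 -0.00832754]]
-3.14 [np.float64(2.68), np.float64(2.59), np.float64(2.53), np.float64(2.52), np.float64(2.59), np.float64(2.69), np.float64(2.75), np.float64(2.74), np.float64(2.68)] [ 0.55  0.87 -0.52  1.73  0.62  0.7   2.84]
-2.36 [np.float64(-1.43), np.float64(-1.47), np.float64(-1.44), np.float64(-1.33), np.float64(-1.22), np.float64(-1.17), np.float64(-1.22), np.float64(-1.32), np.float64(-1.42)] [-0.26  1.03  0.94  1.76 -1.04  0.93 -1.22]
-1.57 [np.float64(-0.97), np.f
[... 555 characters left out ...]
34), np.float64(0.28)] [ 0.13  0.82  0.19  1.75 -0.25  0.59  0.47]
0.79 [np.float64(0.88), np.float64(0.82), np.float64(0.78), np.float64(0.8), np.float64(0.87), np.float64(0.94), np.float64(0.98), np.float64(0.95), np.float64(0.88)] [ 0.23  0.82  0.03  1.75 -0.04  0.58  1.06]
1.57 [np.float64(1.47), np.float64(1.4), np.float64(1.35), np.float64(1.36), np.float64(1.43), np.float64(1.52), np.float64(1.56), np.float64(1.54), np.float64(1.47)] [ 0.32  0.82 -0.13  1.74  0.17  0.59  1.66]
2.36 [np.float64(2.07), np.float64(1.99), np.float64(1.93), np.float64(1.93), np.float64(2.01), np.float64(2.12), np.float64(2.17), np.float64(2.15), np.float64(2.07)] [ 0.43  0.84 -0.3   1.74  0.39  0.63  2.26]
```

```bash
cat >> h.py <<'E'
from scipy.spatial.transform import Rotation as Rn
X=np.array([0.5396,-0.0180,0.2759])
cx,sx=np.cos(X[2]),np.sin(X[2])
R2=np.array([[cx,-sx],[sx,cx]])
def w(p): return R2@np.asarray(p)+X[:2]
def quat(h):
    yv=np.array([np.cos(h),np.sin(h),0]);xv=np.array([0,0,-1.]);return Rn.from_matrix(np.c_[xv,yv,np.cross(xv,yv)]).as_quat()
Q=quat(X[2])
def tcp(p,z): return [*w(p),z]
def toc(p): return R2.T@(np.asarray(p)[:2]-X[:2])
E
python3 - <<'E'
from h import *
arm.move_gripper(0.0,30)
arm.movep(tcp((0,-.085),.22),Q)
print(arm.read_time(),toc(arm.read_tool_pos()),arm.read_tool_pos(),arm.read_ft_force(),arm.read_opening(),arm.read_joint_positions())
for n in ["wrist","scene"]:
    im=snapshot(n)
    if n=="scene": im=cv2.resize(im[100:260,150:350],None,fx=4,fy=3.75,interpolation=cv2.INTER_CUBIC) if 0 else cv2.resize(im[110:260,160:340],None,fx=4,fy=4,interpolation=cv2.INTER_CUBIC)
    cv2.imwrite(f"pics/{n}1.png",im)
E
```

```text
3.5833 [ 0.00079477 -0.08374749] [ 0.56317862 -0.09836369  0.22003705] [1.18077065 0.57282696 0.06557017] 0.0018095007235562081 [-0.05276525  0.60321907  0.29634698  1.76329008 -0.23220044  0.80910822
  0.63356929]
```

View pics/wrist1.png

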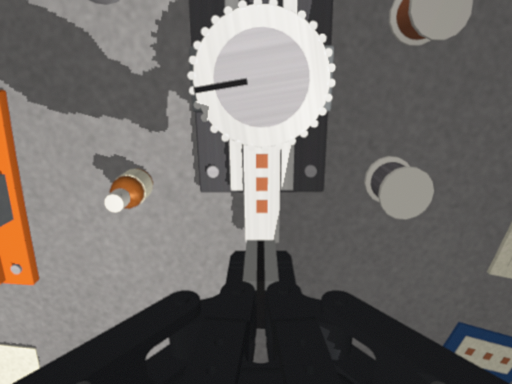

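View pics/scene1.png

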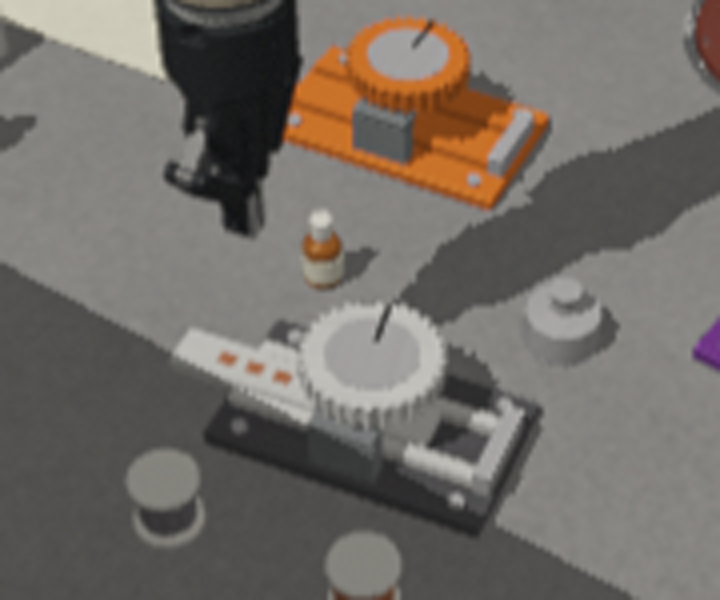

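Run:
```python
from h import *
c=camera_info("wrist");T=c['T_tool_cam'];Ti=np.linalg.inv(T)
p=arm.read_tool_pos();q=arm.read_eef_rot();Rt=Rn.from_quat(q).as_matrix()
# tool points
for xx in (.06,.073,.086):
    P=np.array([(xx,y,z) for z in (-.011,.011) for y in (-.0145,.0145)])
    C=P@Ti[:3,:3].T+Ti[:3,3]
    print(xx,cv2.projectPoints(C,np.zeros(3),np.zeros(3),K(c),c['dist_coeffs'])[0][:,0].round())
Rwc=Rt@T[:3,:3]; o=Rt@T[:3,3]+p
cw=dict(c,R=Rwc.T,t=-Rwc.T@o)
for px,z in [((262,75),.074),((194,90),.074),((245,240),.022),((274,241),.022),((202,191),.012),((324,191),.012)]:
    g=unproj(cw,[px],z)[0]; print(px,g.round(4),toc(g).round(4))
```

```text
0.06 [[226. 246.]
 [293. 246.]
 [228. 289.]
 [291. 289.]]
0.073 [[229. 233.]
 [290. 233.]
 [230. 273.]
 [289. 273.]]
0.086 [[231. 222.]
 [288. 222.]
 [233. 260.]
 [287. 260.]]
(262, 75) [ 0.5415 -0.0178  0.074 ] [ 0.0019 -0.0003]
(194, 90) [ 0.5029 -0.038   0.074 ] [-0.0408 -0.0092]
(245, 240) [ 0.5654 -0.1555  0.022 ] [-0.0127 -0.1393]
(274, 241) [ 0.5906 -0.1494  0.022 ] [ 0.0133 -0.1403]
(202, 191) [ 0.5172 -0.1246  0.012 ] [-0.0506 -0.0964]
(324, 191) [ 0.621  -0.0951  0.012 ] [ 0.0574 -0.0963]
```

Run:
```python
import cv2
t=cv2.imread("pics/wrist1.png"); cv2.imwrite("pics/wrist1c.png",cv2.resize(t[180:300,190:330],None,fx=5,fy=5,interpolation=cv2.INTER_CUBIC))
```

```text
(no output)
```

View pics/wrist1c.png

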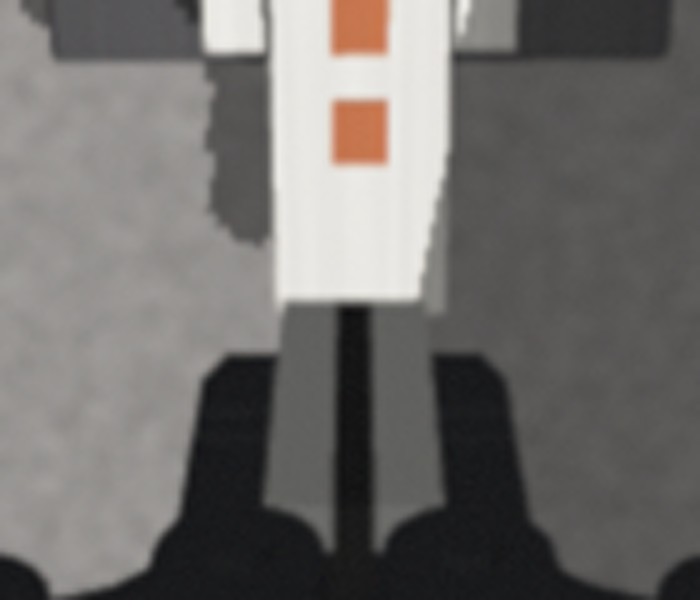

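```bash
sed -i 's/^X=.*/X=np.array([0.5406,-0.0177,0.2759])/' h.py
python3 - <<'E'
from h import *
arm.line_to(tcp((0,-.075),.132),0.1,ori=Q)
arm.pause(.2)
b=np.mean([arm.read_ft_force() for _ in range(5)],axis=0); np.save("bias.npy",b); print(b,arm.read_time())
for y in np.arange(-.066,-.040,.001):
    arm.line_to(tcp((0,y),.132),0.02)
    f=R2.T@(arm.read_ft_force()-b)[:2]
    print(round(y,4),toc(arm.read_tool_pos()).round(4),arm.read_tool_pos()[2].round(4),f.round(1),arm.read_time())
    if f[1]<-6: break
E
```

```text
[-0.53149372 -0.81005562  0.49565916] 4.9167
-0.066 [ 0.     -0.0659] 0.132 [0.7 0.2] 5.5167
-0.065 [-0.    -0.065] 0.132 [0.7 0.2] 5.7667
-0.064 [ 0.     -0.0639] 0.132 [ 1.3 -0. ] 6.0167
-0.063 [ 0.     -0.0629] 0.132 [0.8 1.1] 6.2667
-0.062 [-0.     -0.0619] 0.132 [1.1 1.2] 6.5167
-0.061 [ 0.     -0.0609] 0.132 [1.6 1.1] 6.7667
-0.06 [ 0.     -0.0599] 0.132 [1.1 0.9] 7.0167
-0.059 [ 0.     -0.0589] 0.132 [0.9 1.2] 7.2667
-0.058 [-0.    -0.058] 0.132 [-0.2  1.1] 7.5167
-0.057 [-0.     -0.0577] 0.1321 [ 0.8 -0.6] 7.7667
-0.056 [-0.     -0.0573] 0.1322 [ 0.1 -3.4] 8.0167
-0.055 [-0.0001 -0.0571] 0.1323 [ 1.5 -5.8] 8.2667
-0.054 [-0.0001 -0.0569] 0.1323 [ 0.6 -6.7] 8.5167
```

```bash
cat >> h.py <<'E'
import json,os
def roll(dth_total,step=.16,F=7.5,vel=.06,zc=.132):
    b=np.load("bias.npy")
    st=json.load(open("st.json")) if os.path.exists("st.json") else dict(th=-np.pi/2,off=-.0035)
    th,off=st['th'],st['off']; end=th+dth_total
    while th<end-1e-6:
        th=min(th+step,end)
        d=np.interp(abs((th+np.pi/2)%np.pi-np.pi/2),[0,.785,1.571],[.0145,.0138,.0115])
        r=.046+d+off
        arm.line_to(tcp((r*np.cos(th),r*np.sin(th)),zc),vel)
        f=R2.T@(arm.read_ft_force()-b)[:2]
        n=np.array([np.cos(th),np.sin(th)]);t=np.array([-n[1],n[0]])
        Fn=f@n;Ft=f@t
        p=toc(arm.read_tool_pos())
        print(f"{th:.2f} off {off*1e3:.1f} Fn {Fn:.1f} Ft {Ft:.1f} act {np.hypot(*p)*1e3:.1f} t {arm.read_time():.1f}")
        off+=np.clip(-.25e-3*(F-Fn),-.0012,.0012)
        off=np.clip(off,-.009,.003)
        json.dump(dict(th=th,off=off),open("st.json","w"))
        if Fn>25: print("HIGH"); break
E
python3 - <<'E'
from h import *
roll(.8)
im=snapshot("scene"); cv2.imwrite("pics/s2.png",cv2.resize(im[110:260,160:340],None,fx=4,fy=4,interpolation=cv2.INTER_CUBIC))
im=snapshot("wrist"); cv2.imwrite("pics/w2.png",im)
E
```

```text
-1.41 off -3.5 Fn 5.9 Ft -0.0 act 57.4 t 8.8
-1.25 off -3.9 Fn 7.6 Ft 0.4 act 57.9 t 9.1
-1.09 off -3.9 Fn 6.5 Ft 0.9 act 58.1 t 9.4
-0.93 off -4.1 Fn 4.2 Ft 0.7 act 57.0 t 9.7
-0.77 off -5.0 Fn 5.6 Ft 0.9 act 57.1 t 10.0
```

View pics/s2.png

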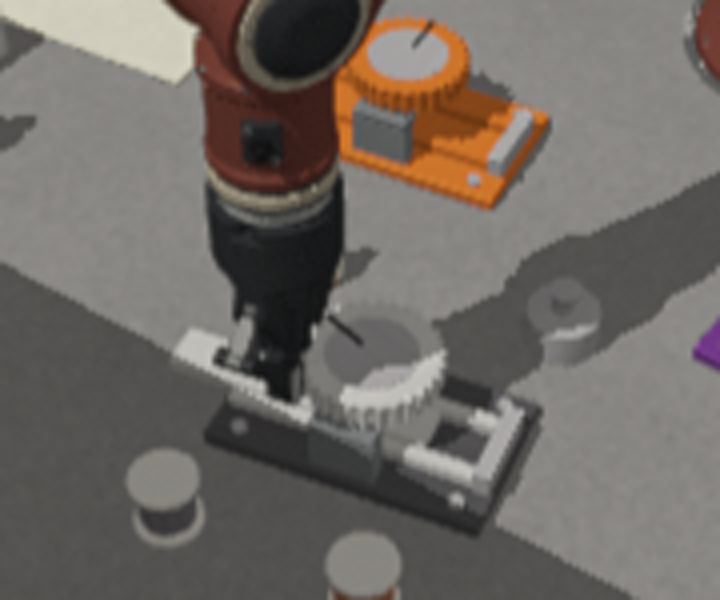

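View pics/w2.png

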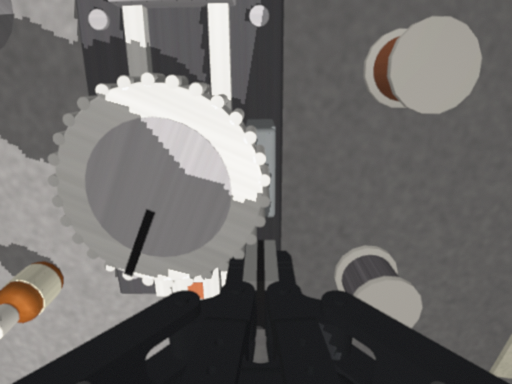

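```bash
cat >> h.py <<'E'
def ring_ang(c,inner,outer,z=.074):
    a,b=[toc(g) for g in unproj(c,[inner,outer],z)]
    d=b-a; return np.arctan2(-d[1],-d[0])%(2*np.pi), np.arctan2(-b[1],-b[0])%(2*np.pi), b
E
python3 - <<'E'
from h import *
c=camera_info("scene"); S=lambda p:np.array(p)/4.-.375+[160,110]
print(ring_ang(c,S((361,344)),S((330,318))))
roll(1.9,step=.17,vel=.07)
im=snapshot("scene"); cv2.imwrite("pics/s3.png",cv2.resize(im[110:260,160:340],None,fx=4,fy=4,interpolation=cv2.INTER_CUBIC))
E
```

```text
(np.float64(1.1482250270603775), np.float64(1.1472462471692957), array([-0.01703989, -0.03779608]))
-0.60 off -5.5 Fn 6.8 Ft 0.9 act 57.2 t 10.4
-0.43 off -5.6 Fn 6.5 Ft 1.5 act 57.7 t 10.7
-0.26 off -5.9 Fn 7.2 Ft 0.0 act 58.1 t 10.9
-0.09 off -6.0 Fn 6.8 Ft 1.1 act 58.3 t 11.2
0.08 off -6.1 Fn 5.8 Ft 1.6 act 58.2 t 11.5
0.25 off -6.6 Fn 7.3 Ft 1.2 act 57.5 t 11.8
0.42 off -6.6 Fn 7.3 Ft 1.8 act 56.9 t 12.1
0.59 off -6.6 Fn 7.2 Ft 1.4 act 56.2 t 12.4
0.76 off -6.7 Fn 6.8 Ft 0.8 act 55.5 t 12.6
0.93 off -6.9 Fn 7.7 Ft 1.9 act 55.0 t 12.9
1.10 off -6.8 Fn 7.0 Ft -0.4 act 54.4 t 13.2
1.13 off -7.0 Fn 6.8 Ft -1.4 act 54.3 t 13.4
```

View pics/s3.png

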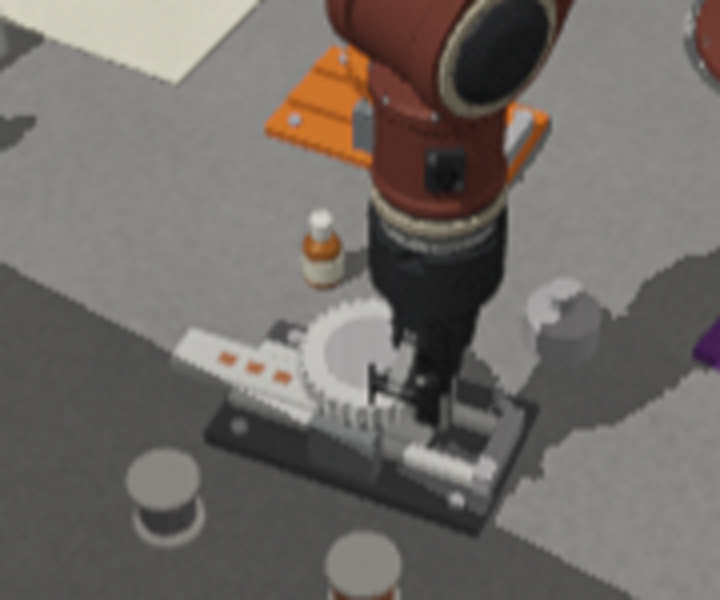

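```bash
sed -i 's/-.009,.003/-.012,.003/' h.py
python3 - <<'E'
from h import *
roll(2.1,step=.17,vel=.07)
for n in("scene","wrist"):
    im=snapshot(n); cv2.imwrite(f"pics/{n}4.png",cv2.resize(im[110:260,160:340],None,fx=4,fy=4,interpolation=cv2.INTER_CUBIC) if n=="scene" else im)
E
```

```text
1.30 off -7.1 Fn 9.7 Ft -0.0 act 54.7 t 13.8
1.47 off -6.6 Fn 8.7 Ft -1.4 act 54.9 t 14.0
1.64 off -6.3 Fn 7.9 Ft -0.8 act 55.0 t 14.3
1.81 off -6.2 Fn 5.8 Ft -0.3 act 54.8 t 14.6
1.98 off -6.6 Fn 5.3 Ft -0.1 act 54.3 t 14.9
2.15 off -7.2 Fn 5.2 Ft -1.8 act 54.9 t 15.1
2.32 off -7.8 Fn 6.0 Ft -1.8 act 55.3 t 15.4
2.49 off -8.1 Fn 5.6 Ft -1.3 act 55.6 t 15.7
2.66 off -8.6 Fn 6.9 Ft -0.4 act 56.2 t 16.0
2.83 off -8.7 Fn 7.5 Ft -1.8 act 56.9 t 16.2
3.00 off -8.7 Fn 6.3 Ft -0.0 act 57.4 t 16.5
3.17 off -9.0 Fn 7.2 Ft -1.1 act 57.7 t 16.8
3.23 off -9.1 Fn 7.3 Ft -1.3 act 57.8 t 17.0
```

View pics/scene4.png

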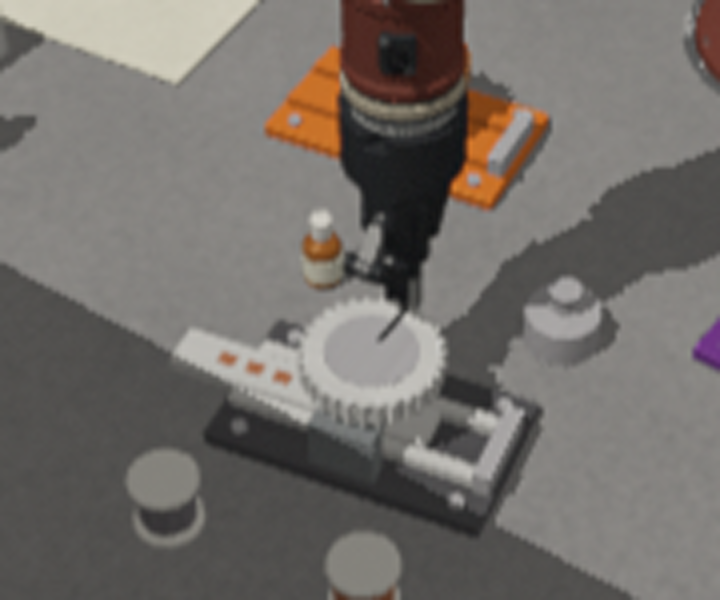

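Run:
```python
from h import *
c=camera_info("scene"); S=lambda p:np.array(p)/4.-.375+[160,110]
print(ring_ang(c,S((380,340)),S((407,308)),.0765))
roll(3.0,step=.18,vel=.07)
for n in("scene",):
    im=snapshot(n); cv2.imwrite(f"pics/{n}5.png",cv2.resize(im[110:260,160:340],None,fx=4,fy=4,interpolation=cv2.INTER_CUBIC) if n=="scene" else im)
im=snapshot("wrist"); cv2.imwrite("pics/wrist5.png",im)
```

```text
(np.float64(6.144910291718738), np.float64(6.191125545160977), array([-0.04246878,  0.00392075]))
3.41 off -9.2 Fn 7.5 Ft -1.4 act 57.7 t 17.4
3.59 off -9.2 Fn 6.5 Ft 0.2 act 57.2 t 17.7
3.77 off -9.4 Fn 6.7 Ft 0.7 act 56.8 t 18.0
3.95 off -9.6 Fn 6.0 Ft 0.1 act 56.2 t 18.3
4.13 off -10.0 Fn 6.0 Ft -0.7 act 55.9 t 18.6
4.31 off -10.4 Fn 7.5 Ft -0.8 act 55.3 t 18.8
4.49 off -10.4 Fn 9.6 Ft -0.5 act 55.8 t 19.1
4.67 off -9.9 Fn 9.7 Ft 0.2 act 56.2 t 19.4
4.85 off -9.3 Fn 8.5 Ft 0.0 act 56.4 t 19.6
5.03 off -9.1 Fn 8.0 Ft 1.0 act 56.2 t 19.9
5.21 off -9.0 Fn 7.8 Ft 0.4 act 55.9 t 20.2
5.39 off -8.9 Fn 7.4 Ft -0.8 act 56.6 t 20.5
5.57 off -8.9 Fn 7.5 Ft -0.4 act 56.8 t 20.8
5.75 off -8.9 Fn 8.2 Ft 0.1 act 56.8 t 21.1
5.93 off -8.7 Fn 9.7 Ft -0.3 act 57.3 t 21.3
6.11 off -8.1 Fn 9.6 Ft -0.6 act 57.8 t 21.6
6.23 off -7.6 Fn 10.7 Ft -0.2 act 58.0 t 21.9
```

View pics/scene5.png

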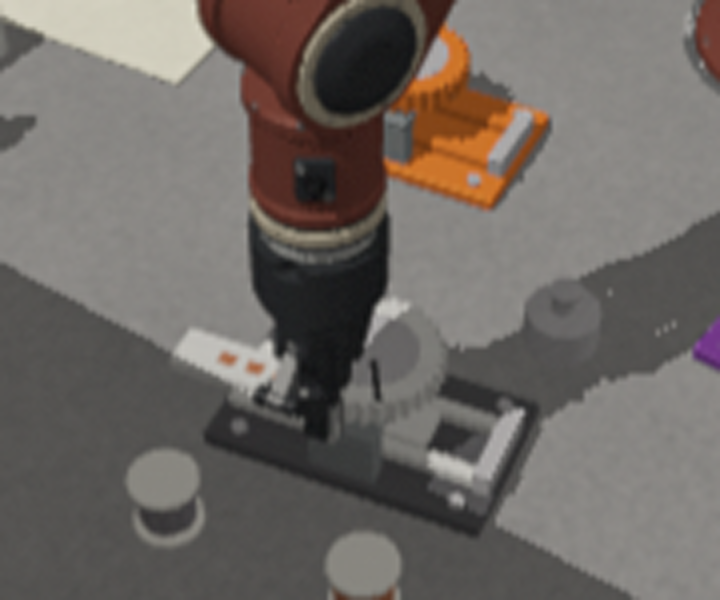

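View pics/wrist5.png

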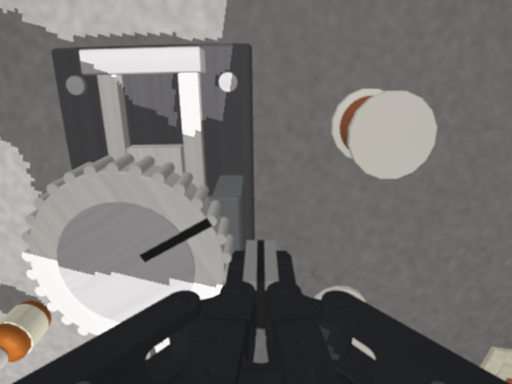

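Run:
```python
from h import *
c=camera_info("scene"); S=lambda p:np.array(p)/4.-.375+[160,110]
print(ring_ang(c,S((374,360)),S((379,398)),.0785))
print(Rn.from_quat(arm.read_eef_rot()).as_matrix().round(3),Rn.from_quat(Q).as_matrix().round(3),arm.read_tool_pos(),arm.read_joint_positions().round(2))
```

```text
(np.float64(3.663082923736565), np.float64(3.6478920607200815), array([0.03402492, 0.01886717]))
[[ 0.014  0.962  0.272]
 [-0.003  0.272 -0.962]
 [-1.     0.012  0.007]] [[ 0.     0.962  0.272]
 [ 0.     0.272 -0.962]
 [-1.     0.     0.   ]] [ 0.5977123  -0.00735936  0.13316982] [-0.19  0.75  0.26  1.76 -0.29  0.65  0.52]
```

Run:
```python
from h import *
roll(2.1,step=.18,vel=.07)
th=json.load(open("st.json"))['th']
n=np.array([np.cos(th),np.sin(th)])
arm.line_to(tcp(n*.075,.132),.08)
arm.line_to(tcp(n*.085,.2),.15)
arm.movep(tcp((0,-.185),.2),Q)
print(arm.read_time(),arm.read_ft_force())
for n in("scene",):
    im=snapshot(n); cv2.imwrite(f"pics/{n}6.png",cv2.resize(im[110:260,160:340],None,fx=4,fy=4,interpolation=cv2.INTER_CUBIC) if n=="scene" else im)
im=snapshot("wrist"); cv2.imwrite("pics/wrist6.png",im)
```

```text
6.41 off -6.8 Fn 8.3 Ft 0.1 act 58.1 t 22.2
6.59 off -6.6 Fn 8.1 Ft 0.6 act 57.6 t 22.5
6.77 off -6.5 Fn 7.1 Ft -0.2 act 57.0 t 22.8
6.95 off -6.6 Fn 6.5 Ft 0.2 act 56.2 t 23.1
7.13 off -6.8 Fn 7.0 Ft -0.3 act 55.4 t 23.4
7.31 off -6.9 Fn 8.0 Ft -0.7 act 54.8 t 23.7
7.49 off -6.8 Fn 8.1 Ft -0.6 act 54.5 t 24.0
7.67 off -6.6 Fn 9.5 Ft -1.0 act 54.8 t 24.2
7.85 off -6.1 Fn 10.0 Ft -1.2 act 55.0 t 24.5
8.03 off -5.5 Fn 7.8 Ft -1.4 act 55.1 t 24.8
8.21 off -5.4 Fn 6.4 Ft -0.2 act 54.8 t 25.1
8.33 off -5.7 Fn 5.1 Ft -2.2 act 54.7 t 25.4
27.4083 [ 0.12438823  0.4875005  -0.78954731]
```

View pics/scene6.png

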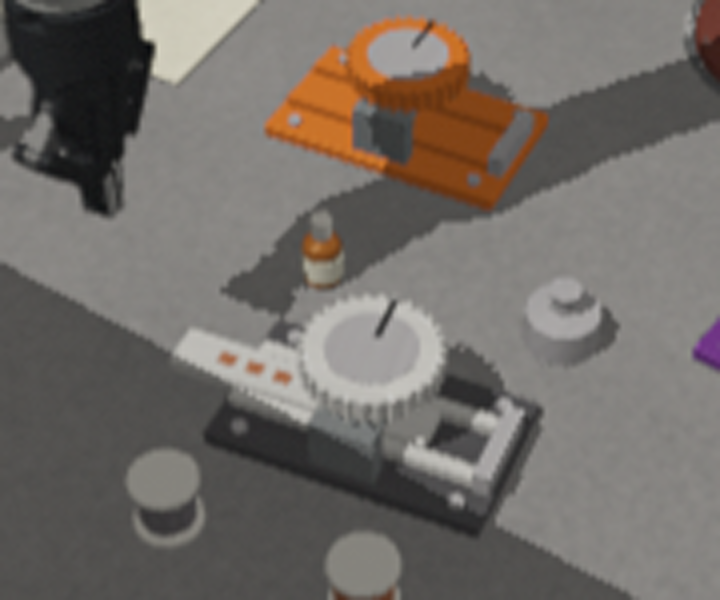

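View pics/wrist6.png

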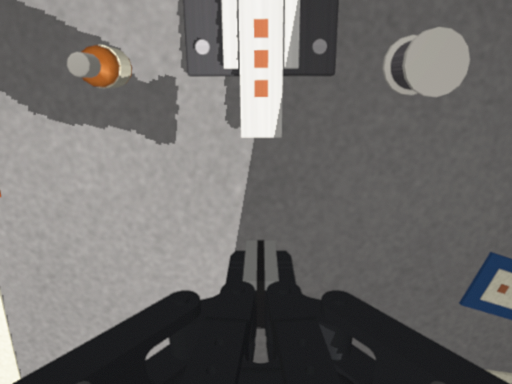

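Run:
```python
from h import *
arm.line_to(tcp((0,-.18),.083),.12,ori=Q)
arm.pause(.2)
b=np.mean([arm.read_ft_force() for _ in range(5)],axis=0)
print(b,arm.read_tool_pos(),arm.read_time())
arm.line_to(tcp((0,-.155),.083),.06,ori=Q)
y=-.155
while y<-.100:
    y+=.004 if y<-.120 else .0012
    arm.line_to(tcp((0,y),.083),.04,ori=Q)
    f=arm.read_ft_force()-b; fc=R2.T@f[:2]; p=arm.read_tool_pos()
    print(round(y,4),toc(p).round(4),p[2].round(4),fc.round(1),f[2].round(1),round(arm.read_time(),1))
    if fc[1]<-6: break
```

```text
[0.39635781 0.17717468 0.835533  ] [ 0.59000136 -0.19107886  0.08380079] 28.8333
-0.151 [ 0.    -0.151] 0.083 [-0.7 -0.4] -0.4 29.6
-0.147 [ 1.000e-04 -1.467e-01] 0.083 [ 0.1 -0. ] -0.5 29.9
-0.143 [ 1.000e-04 -1.425e-01] 0.083 [-1.1 -0.5] -1.2 30.1
-0.139 [ 1.000e-04 -1.385e-01] 0.083 [-0.8 -0.3] -1.0 30.4
-0.135 [ 1.000e-04 -1.344e-01] 0.083 [ 0.  -0.6] -0.4 30.6
-0.131 [ 1.000e-04 -1.305e-01] 0.083 [-0.7 -0.3] -0.4 30.9
-0.127 [ 1.000e-04 -1.265e-01] 0.083 [-1.1  0.2] -0.7 31.1
-0.123 [ 1.000e-04 -1.225e-01] 0.083 [-2.  0.] -0.6 31.4
-0.119 [ 1.000e-04 -1.185e-01] 0.083 [-1.8 -0. ] -0.8 31.6
-0.1178 [ 0.     -0.1177] 0.083 [0.3 0.1] -0.1 31.9
-0.1166 [-0.     -0.1166] 0.083 [-0.1 -1.3] -1.6 32.1
-0.1154 [ 0.     -0.1153] 0.083 [-0.4 -0.1] -0.5 32.4
-0.1142 [ 0.     -0.1141] 0.083 [-0.9 -1. ] -1.4 32.6
-0.113 [ 0.     -0.1128] 0.083 [-1.3 -0.2] -0.7 32.9
-0.1118 [ 0.    -0.112] 0.083 [-1.  -1.6] -1.1 33.1
-0.1106 [ 0.     -0.1118] 0.0832 [-0.9 -3.8] -1.5 33.4
-0.1094 [-0.     -0.1117] 0.0834 [-0.2 -5.1] -1.6 33.6
-0.1082 [ 0.     -0.1115] 0.0836 [-1.1 -6.9] -1.7 33.9
```

Run:
```python
from h import *
arm.pause(.3)
arm.line_to(tcp((0,-.15),.083),.06,ori=Q)
arm.line_to(tcp((0,-.185),.2),.15,ori=Q)
print(arm.read_time())
im=snapshot("scene"); cv2.imwrite("pics/scene7.png",cv2.resize(im[110:260,160:340],None,fx=4,fy=4,interpolation=cv2.INTER_CUBIC))
im=snapshot("wrist"); cv2.imwrite("pics/wrist7.png",im)
c=camera_info("scene"); S=lambda p:np.array(p)/4.-.375+[160,110]
print(ring_ang(c,S((377,336)),S((395,301)),.079))
```

```text
36.0167
(np.float64(0.058564090992762975), np.float64(0.10476500035557161), array([-0.04278827, -0.00449919]))
```

View pics/scene7.png

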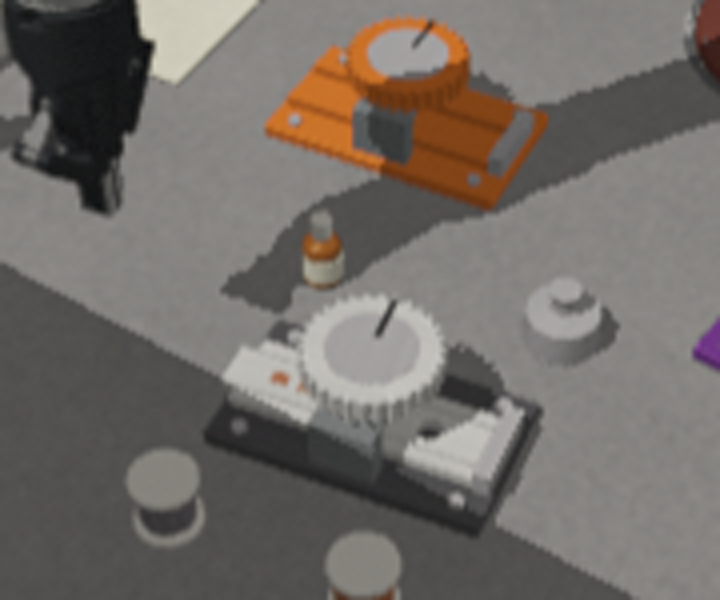

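View pics/wrist7.png

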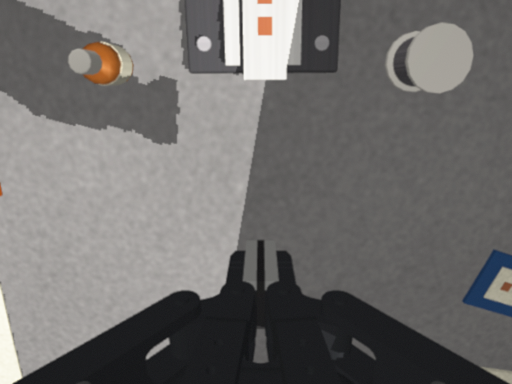

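The scene view shows the bar against the stop, the index back at about 0.1 rad (two turns) and the bystanders unmoved. In the wrist view the tail edge is at row ~79, just outside the base edge at row ~72. I'm handing in.

Run:
```python
from station import ticket,arm
print(ticket.finish_job(),arm.read_time())
```

```text
the job is handed in; nothing more can be done
the job is handed in; nothing more can be done
```

The ring is loosened by about two turns, the bar is against the end stop, and the job is handed in. The clock read 36 s at the last check, against the 70 s limit.

- **Ring:** I rolled the closed fingertip round the rim with about 5–10 N. The index line in the last scene picture puts it at 12.6–12.7 rad, against the 11.0–14.35 rad allowed. I counted the turns from pictures taken on the way.
- **Bar:** I pushed it by its tail until the force rose to about 7 N, with the fingertip 111.5 mm behind the ring's axis. That is where I expected the head to meet the stop. The pictures show the bar flat in its channel, its head at the stop and its tail just outside the base edge.
- **Surroundings:** The spools, weight and glue bottle next to the clamp look unmoved, and the arm was clear of everything at hand-in. I did not look at the three larger bottles again at the end, but the fingertip worked only round the clamp.

No check failed. The one small disagreement was 1–3 mm between the clamp position from the fixed cameras and from the wrist camera. I used a compromise between the two and let the measured contact force correct the rest.

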